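Seat the domed stake in the work spindle

ROBOT

A 6-joint arm with a two-finger parallel gripper is mounted at the origin on the work surface. World frame = base frame: x ahead of the robot, y to its left, z up, the work surface at z = 0. Lengths are in mm, angles in rad, forces in N, time in s.
With the tool pointing down it reaches from about 350 to 975 mm from the base axis. Payload 7.1 kg.
Tool frame: the origin (TCP) lies at the centre of the arm's flange, where the gripper is bolted on; the fingertips stand 182 mm ahead of it and the grasp point (between the pads) lies 163 mm ahead of it; x points along the fingers, y is the direction in which the jaws open and shut, and the axes are right-handed (so a half turn about x gives the same grasp; the last joint's range is limited). The gripper opens to 88 mm and grips with 3 to 60 N. Pads are 20 mm wide; open, the fingers measure 115 mm over their backs; the gripper's body (75 mm by 178 mm) begins 61 mm behind the grasp point.
Start: joints at [-1.218, 0.423, 1.63, -0, 1.089, -0.019], TCP at [227.075, -582.274, 404.675] pointing down, gripper open.
Joint ranges: [-3, 3], [-0.9, 2.11], [0.09, 2.58], [-1.31, 4.45], [0.11, 2.69], [-2.54, 2.54]. Speed limits (rad/s): [2.39, 2.39, 3.01, 3.14, 3.14, 3.14].

INTERFACE

Orientations are given as a rotation vector (axis times angle).
In Python, from workcell import readout, viewer, workorder, models gives the robot as it stands. The module is installed in compiled form; this text tells all that it offers.
- The arm moves only by the tool apply_moves, never from a script. Its argument "commands" is a list that holds one entry, the list of rows, each a list of 4 numbers: the shift along the world's x, y, z in m, then the turn about the world's z in rad. A call has 1 to 8 rows; each row is the pose to reach, as a shift and turn from the pose commanded when the call began; what a row does not reach only later rows make up. A row lasts 1/8 s, in which the tool goes at most 62.5 mm and 10.7 degrees, less where a joint would pass 70% of its speed; a pose out of reach is approached as far as the arm can. A call with a gripper value outside its range is refused whole. "gripper" is the finger opening in m, from 0 to 0.0878, set as the call begins (left out, the last holds). The fingers move at their own pace and stop on an object; the grip force is fixed at half the most. Time passes only in rows, so rows that repeat a pose let the fingers close. It gives the time, the measured TCP pose, the force and the opening at its end, in the units of the state.
- readout.get_obs(): the state, without advancing time (a new reading comes with each control period).
- viewer.get_image(name): name is "scene" or "top" or "wrist"; returns a dict with "color" (400x640x3 uint8, red, green, blue), "vertical_fov" (degrees; the focal length in pixels is half the picture's height over the tangent of half this angle, whatever the lens; pixels are square), "cx", "cy" (the principal point, pixels), "D" ([k1, k2, p1, p2, k3] as OpenCV has them; the pictures are not rectified), "rvec" (rotation vector, rad) and "tvec" (3), from world to camera coordinates, as OpenCV has them. Camera axes: x right, y down, z forward; pixel columns grow to the right and rows downward; lengths in mm; the calibration is good to about 2 mm. A picture is of the moment at which its call begins. There is no depth.
- workorder.close_job(): hands the job in, once; it reports no verdict.
Trained networks look in the newest picture that a camera, given by its name, has taken for a name from the list of things; names that differ only in an ending like _2 or _b are one class to them, and where a whole thing is asked for, a point or a joint stands for the part that bears it (a point fixed in the world has none). Each returns a list of dicts, best first, with "conf" (0 to 1); they miss things now and then, are a little off and sometimes report something else, mostly with a low value. They report only what shows in the picture. A call takes as long as a camera call. They do not tell look-alikes from the thing itself.
- models.search_frame(camera, label): "position" ([x, y, z] in mm, in world coordinates, good to about 4 mm: the middle of the surface that is visible of it).
- models.place_of(camera, label): "position" ([x, y, z] in mm, in world coordinates, good to about 4 mm: a listed point, or the origin of a listed thing).
The state is a dict: "t": time; "qpos": joint angles; "qvel": joint speeds; "joint_torque": joint torques, N m; "ee_pos": TCP position; "orientation": TCP orientation; "ft_force": force on the tool from outside, world axes, zero at the start; "moment": the same for the moment, N m; "width": finger opening in mm.
Only numpy, scipy, OpenCV 4.12 (cv2) and the standard library are available. Lean on these libraries where they do the work, as an engineer would, in place of code of your own. Each camera call takes 0.05 s, during which the arm holds its last target.

TASK

Take the dark wooden domed stake out of the bench rack and put its tapered shank into the upright work spindle, finding by feel the angle at which the flange's two slots drop over the spindle's two drive dogs. Then push it fully home with a firm, steady push of 10 to 15 N, never leaning on the spindle with more than 24 N, and let go. Leave the brass stake, the hammer and the jar where they are.

Things in the scene. Friction and masses are not known exactly. Their poses are not given: they have to be found in the camera images.
- dome_grip (a point): Domed stake, the tool to be seated: middle of its dark wooden head, on its axis, 91 mm above its tip. Head spans 73 to 109 mm above the tip, 36 mm wide along own x between two flat sides (grip these), 42 mm along own y, rounded edges; low dome to 121 mm. Stake upright at the start; z up; 0.35 to 0.65 kg. A half turn about z makes no difference.
- dome_flange (a point): Centre of the underside of the domed stake's round steel flange, 48 mm above the tip, axes as dome_grip. Flange 60 mm across, 14 mm thick, with two open drive slots through it at own +y and -y, each 16.5 mm wide, reaching in to 18.5 mm from the axis. Above it a neck 32 mm across, up to the head.
- dome_tip (a point): Centre of the small lower end of the domed stake's steel tapered shank, axes as dome_grip. The shank is 48 mm long, 16 mm across at the tip, 30 mm at the flange. The tip starts inside the rack, 10 mm above the table.
- spindle_mouth (a point): Centre of the flat steel end face of the upright spindle, 72 mm across, 140 mm above the table. Sinks with the sprung spindle, does not turn with the nose; z up, -x toward the side with buttons and knob. Tapered bore opening upward: 32 mm across at the face, 17 mm across 52 mm below. When home the flange lies on the face, tip 48 mm below it, shank side play about 1.2 mm.
- dogs_top (a point): On the spindle axis, level with the tops of the two brass drive dogs, 8 mm above the face; axes as spindle_mouth. Dogs on opposite sides, 13.5 mm wide, 21 to 33.5 mm from the axis. The line through them is NOT measured: it is turned from this point's y axis by 0.15 to 1.35 rad, anticlockwise from above. A stiff brake (2.5 N m) holds the nose; do not turn it.
- spindle_head: Grey spindle head, fixed to the bench, foot 170 x 150 mm; origin at table height below spindle_mouth, same axes. Out of line, the flange rides on the dog tops (tip 40 mm below the face, 2 mm side play) and can be turned there under light load; once the slots are within about 0.05 rad of the dogs it can drop the last 8 mm.
- dome_stake: The whole domed stake; origin and axes are those of dome_tip.
- quill (a joint): How far the upright spindle (face, bore and dogs) is pushed down into its head against its spring, m: 0 at rest, 0.125 mm per newton (10 N sinks it 1.25 mm, the stake's own weight up to 0.8 mm), stop at 8 mm.
- rack: Fixed light wooden rack block, 100 mm (own x) by 230 mm (own y), 58 mm tall, origin at the centre of its underside. Two round holes, 34 mm wide, 60 mm either side of its middle along own y, hold the two stakes loosely by their flanges; they lift straight out.
- flat_mid (a point): Half-way up the brass-headed stake (bystander) in the other hole of the rack, 107 mm tall, round head 42 mm across; stays in the rack.
- hammer: Loose hammer with a wooden handle, 240 mm long, lying on the bench (bystander).
- jar_mid (a point): Middle of a loose amber glass jar, 64 mm across and 75 mm tall (bystander).
Mind the look-alikes: they are no part of the job. Leave any orange look-alike of the dome_stake alone. Several things have the shape of the spindle_head; the one meant has the colours described above.

How it is judged:
By the outcome, as a careful person would: the job done as asked, in the order asked, and still so for the second after the job is handed in, with the robot touching nothing.
It also fails if it takes over 58 s, if anything falls off the work surface, if the arm or the gripper's body presses on something with over 40 N, if the wrist force passes 120 N, or if a joint passes its speed limit or range.

## Working session

There is one attempt and no reset: what is moved stays moved. The work goes in short steps, Python scripts to look and compute and a tool call to move; the robot and the scene stay as the last step left them, time stands still between calls to the robot, and variables do not carry over. Pictures are saved under pics/ and viewed, and the job is handed in when it is done.

Besides the shell and the picture viewer there is one more tool, called as name(argument=value, ...), one argument or row to a line, values as JSON. apply_moves: Moves the arm, as the interface text tells. Its arguments: {"type":"object","properties":{"commands":{"type":"array","items":{"type":"array","items":{"type":"array","items":{"type":"number"}}}},"gripper":{"type":"number"}},"required":["commands"]}

```bash
mkdir -p pics
cat > h.py <<'E'
import numpy as np, cv2
from workcell import readout, viewer, workorder, models
def cam(n):
    im=viewer.get_image(n)
    f=200/np.tan(np.radians(im["vertical_fov"])/2)
    K=np.array([[f,0,im["cx"]],[0,f,im["cy"]],[0,0,1.]])
    return im,K,np.array(im["D"],float),np.array(im["rvec"],float),np.array(im["tvec"],float)
def save(im,fn,crop=None,s=1):
    c=im["color"][:,:,::-1]
    if crop: x0,y0,x1,y1=crop; c=c[y0:y1,x0:x1]
    cv2.imwrite("pics/"+fn,cv2.resize(c,None,fx=s,fy=s,interpolation=cv2.INTER_CUBIC))
def proj(C,P):
    _,K,D,r,t=C
    return cv2.projectPoints(np.array(P,float).reshape(-1,1,3),r,t,K,D)[0].reshape(-1,2)
def atz(C,uv,z):
    _,K,D,r,t=C
    n=cv2.undistortPoints(np.array(uv,float).reshape(-1,1,2),K,D).reshape(-1,2)
    R=cv2.Rodrigues(r)[0]; o=-R.T@t
    d=np.c_[n,np.ones(len(n))]@R
    return o+d*((z-o[2])/d[:,2])[:,None]
E
python3 - <<'E'
from h import *
for n in ["scene","top","wrist"]:
    C=cam(n); save(C[0],n+"0.png")
    R=cv2.Rodrigues(C[3])[0]; print(n,(-R.T@C[4]).round(),C[0]["vertical_fov"])
for n in ["scene","top"]:
    for l in ["dome_grip","dome_flange","spindle_mouth","dogs_top","spindle_head","rack","flat_mid","jar_mid","hammer"]:
        print(n,l,[(np.round(d["position"]).tolist(),round(d["conf"],2)) for d in models.place_of(n,l)])
o=readout.get_obs(); print(o)
E
```

```text
scene [1223.  730.  855.] 43.76660505472803
top [ 414.  -44. 1097.] 55.164004725385055
wrist [ 301. -552.  384.] 70.54798663160604
scene dome_grip [([403.0, -164.0, 90.0], 0.69), ([541.0, -149.0, 95.0], 0.67)]
scene dome_flange [([402.0, -172.0, 45.0], 0.81), ([541.0, -149.0, 57.0], 0.7)]
scene spindle_mouth [([278.0, 225.0, 138.0], 0.82), ([528.0, 211.0, 140.0], 0.64)]
scene dogs_top [([280.0, 232.0, 152.0], 0.75), ([528.0, 212.0, 148.0], 0.71)]
scene spindle_head [([528.0, 215.0, 2.0], 0.97), ([274.0, 226.0, -2.0], 0.57), ([739.0, 137.0, 41.0], 0.54), ([542.0, -147.0, 8.0], 0.51)]
scene rack [([535.0, -205.0, 3.0], 0.84)]
scene flat_mid [([529.0, -267.0, 63.0], 0.57)]
scene jar_mid [([738.0, 136.0, 36.0], 0.61)]
scene hammer [([750.0, -168.0, 4.0], 0.67)]
top dome_grip [([536.0, -149.0, 104.0], 0.78)]
top dome_flange [([409.0, -167.0, 49.0], 0.83), ([539.0, -147.0, 54.0], 0.73)]
top spindle_mouth [([521.0, 214.0, 144.0], 0.63), ([280.0, 227.0, 140.0], 0.62)]
top dogs_top [([276.0, 230.0, 149.0], 0.85), ([527.0, 211.0, 149.0], 0.69)]
top spindle_head [([276.0, 230.0, -3.0], 0.94), ([523.0, 212.0, -1.0], 0.86)]
top rack [([536.0, -211.0, 0.0], 0.64)]
top flat_mid [([536.0, -264.0, 65.0], 0.68)]
top jar_mid [([737.0, 135.0, 36.0], 0.69)]
top hammer [([754.0, -173.0, 1.0], 0.92)]
{'t': 1.05, 'qpos': array([-1.21800829e+00,  4.23090797e-01,  1.62989548e+00,  4.81767125e-06,
        1.08859781e+00, -1.90058762e-02]), 'qvel': array([-0.00236685,  0.00098117, -0.0006212 ,  0.00039155, -0.00126151,
        0.00099147]), 'joint_torque': array([-3.89898851e-04, -5.44585812e+01, -2.74054563e+01,  6.44238316e-02,
        1.67361076e-02, -7.99545283e-07]), 'ee_pos': array([ 227.07097955, -582.27731505,  404.68259149]), 'orientation': array([ 2.01831848,  0.37957049, -2.01830691]), 'ft_force': array([-0.32765347,  0.03570328, -0.08949967]), 'moment': array([ 0.02830884, -0.02594667, -0.00686387]), 'width': 87.6296632936174}
```

View pics/scene0.png

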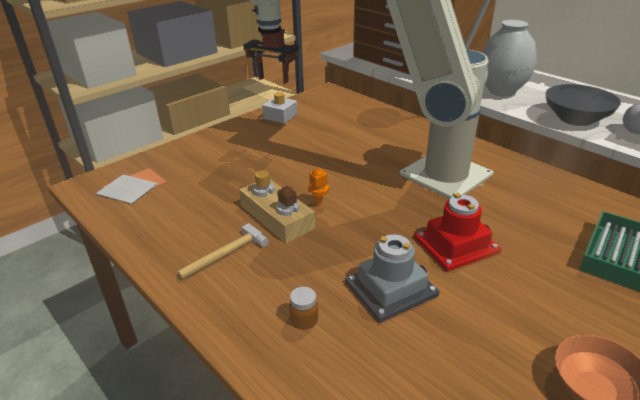

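View pics/top0.png

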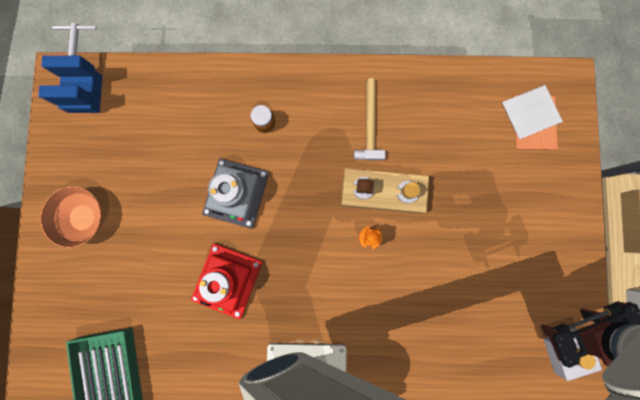

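The grey spindle head is at top (228,188) and scene (393,262). The red one at top (216,287) is a look-alike. The dark domed stake is in the rack at top (365,187). The orange one at top (371,237) is a look-alike, and the brass stake is at top (411,189). I'll confirm these with crops.

Run:
```python
from h import *
C=cam("top"); 
a=C[0]["color"][150:230,195:275,::-1]; b=C[0]["color"][155:220,335:440,::-1]
a=cv2.resize(a,(400,400),interpolation=cv2.INTER_CUBIC); b=cv2.resize(b,(646,400),interpolation=cv2.INTER_CUBIC)
b=cv2.resize(b,(400,248))
cv2.imwrite("pics/c_top.png",np.hstack([a,np.vstack([b,np.zeros((152,400,3),np.uint8)])]))
S=cam("scene")
a=cv2.resize(S[0]["color"][220:320,340:440,::-1],(400,400),interpolation=cv2.INTER_CUBIC)
b=cv2.resize(S[0]["color"][155:255,230:330,::-1],(400,400),interpolation=cv2.INTER_CUBIC)
cv2.imwrite("pics/c_sc.png",np.hstack([a,b]))
```

```text
(no output)
```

View pics/c_top.png

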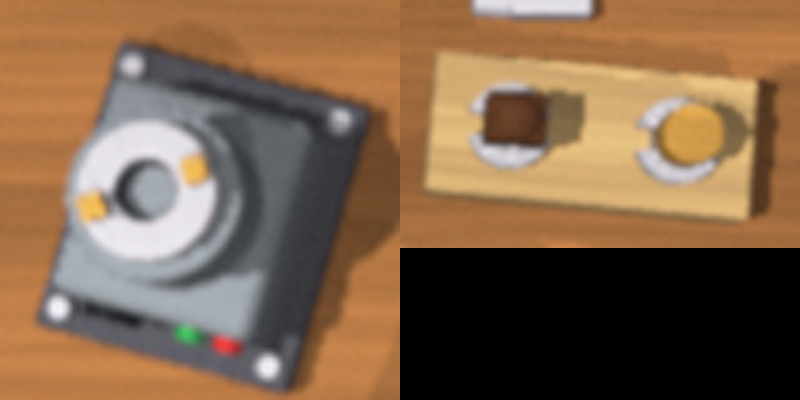

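View pics/c_sc.png

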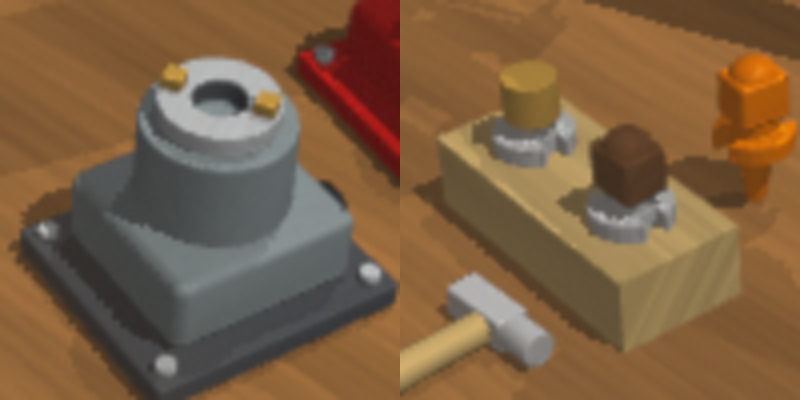

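Run:
```python
from h import *
T=cam("top"); S=cam("scene")
for C,n,roi in ((T,"top",(195,150,80,80)),(S,"scene",(340,220,100,100))):
    x,y,w,h=roi; p=C[0]["color"][y:y+h,x:x+w]
    hsv=cv2.cvtColor(p,cv2.COLOR_RGB2HSV)
    m=cv2.inRange(hsv,(12,110,120),(32,255,255))
    k,_,st,ce=cv2.connectedComponentsWithStats(m)
    for i in range(1,k):
        if st[i,4]>6: 
            uv=ce[i]+[x,y]; print(n,"brass",uv.round(2),st[i,4],atz(C,[uv],148)[0].round(1))
    m=cv2.inRange(hsv,(0,0,175),(180,60,255))
    k,l,st,ce=cv2.connectedComponentsWithStats(m); i=1+np.argmax(st[1:,4])
    cs,_=cv2.findContours((l==i).astype(np.uint8),cv2.RETR_EXTERNAL,cv2.CHAIN_APPROX_NONE)
    c=max(cs,key=len); hull=cv2.convexHull(c).reshape(-1,2).astype(float)+[x,y]
    print(atz(C,[cv2.fitEllipse(c)[0]+np.array([x,y])],140).round(1), st[i])
    w=atz(C,hull,140)[:,:2]; print(cv2.minEnclosingCircle(w.astype(np.float32)))
# head of stake
p=T[0]["color"][155:220,335:440]; hsv=cv2.cvtColor(p,cv2.COLOR_RGB2HSV)
m=((p.max(2)<115)&(p[:,:,0]>p[:,:,2].astype(int)+15)).astype(np.uint8)
k,l,st,ce=cv2.connectedComponentsWithStats(m)
for i in range(1,k):
    if st[i,4]>50: 
        print(st[i],ce[i]+[335,155],atz(T,[ce[i]+[335,155]],109).round(1))
# rack outline corners guess & minAreaRect of rack
for f in readout.get_obs()["qpos"],: print(f)
print(T[0]["rvec"],T[0]["D"])
```

```text
top brass [230.34 185.25] 2878 [530.9 192.9 148. ]
top brass [233.63 183.53] 19 [535.4 184.8 148. ]
top brass [213. 191.] 21 [515.7 236.  148. ]
[[506.7 207.2 140. ]] [ 12  24  38  42 732]
((506.0379638671875, 198.71267700195312), 59.38484191894531)
scene brass [373.82 254.93] 3589 [595.4 210.  148. ]
scene brass [406.7  245.09] 23 [519.7 238.7 148. ]
scene brass [422.36 311.36] 626 [650.3 380.2 148. ]
[[528.  213.1 140. ]] [ 40  15  30  20 241]
((527.7108154296875, 211.9867706298828), 34.03091812133789)
[ 92  21   7  36 164] [429.95731707 193.3597561 ] [[ 522.4 -316.9  109. ]]
[ 22  24  19  14 234] [365.64529915 185.5042735 ] [[ 540.4 -150.1  109. ]]
[-1.21801168e+00  4.23161337e-01  1.62992446e+00 -1.80961632e-05
  1.08859566e+00 -1.89958117e-02]
[ 2.1833903  -2.1486095   0.09418061] [-0.02179135  0.          0.          0.          0.        ]
```

Run:
```python
from h import *
o=readout.get_obs(); R=cv2.Rodrigues(o["orientation"])[0]; print(R.round(3)); print(np.array([301.,-552,384])-o["ee_pos"], R.T@(np.array([301.,-552,384])-o["ee_pos"]))
T=cam("top")
p=T[0]["color"][155:220,335:440]
hsv=cv2.cvtColor(p,cv2.COLOR_RGB2HSV)
C=cam("wrist"); RR=cv2.Rodrigues(C[3])[0]; print(RR.round(2))
```

```text
[[-0.     0.363 -0.932]
 [ 0.    -0.932 -0.363]
 [-1.    -0.     0.   ]]
[ 73.9353012   30.27388852 -20.62710327] [ 20.62607743  -1.34429563 -79.88224007]
[[ 0.36 -0.93  0.  ]
 [-0.89 -0.35  0.29]
 [-0.27 -0.11 -0.96]]
```

apply_moves(
  commands=[
    [[0.313,0.432,0,1.2],[0.313,0.432,0,1.2],[0.313,0.432,0,1.2],[0.313,0.432,0,1.2],[0.313,0.432,0,1.2],[0.313,0.432,0,1.2],[0.313,0.432,0,1.2],[0.313,0.432,0,1.2]],
  ],
)

```text
t: 2.35
ee_pos: [521.4, -175.6, 405.0]
orientation: [1.208, 1.209, -1.207]
ft_force: [0.3, -0.8, 0.3]
width: 87.5
```

apply_moves(
  commands=[
    [[0.047,0.065,0,0.0],[0.047,0.065,0,0.0],[0.047,0.065,0,0.0]],
  ],
)

```text
t: 2.72
ee_pos: [567.6, -111.8, 404.5]
orientation: [1.207, 1.211, -1.207]
ft_force: [-0.6, -0.5, -1.6]
width: 87.9
```

Run:
```python
from h import *
C=cam("wrist"); o=readout.get_obs(); print(o["ee_pos"],o["orientation"],o["qpos"]); save(C[0],"w1.png")
print([(d["position"],d["conf"]) for d in models.place_of("wrist","dome_grip")])
print([(d["position"],d["conf"]) for d in models.place_of("wrist","dome_flange")])
print(proj(C,[[540,-150,131],[540,-150,72]]))
```

```text
[ 567.01938137 -112.75285957  404.43676082] [ 1.20737597  1.21038946 -1.20875312] [-2.16773995e-01  3.55240954e-01  1.73573244e+00 -5.35765894e-04
  1.05138783e+00 -2.18149513e-01]
[([536.7, -151.4, 106.8], 0.56)]
[([405.6, -170.2, 45.3], 0.96), ([544.2, -144.8, 57.1], 0.61)]
[[287.58234911 241.32624529]
 [292.22425762 219.89437867]]
```

View pics/w1.png

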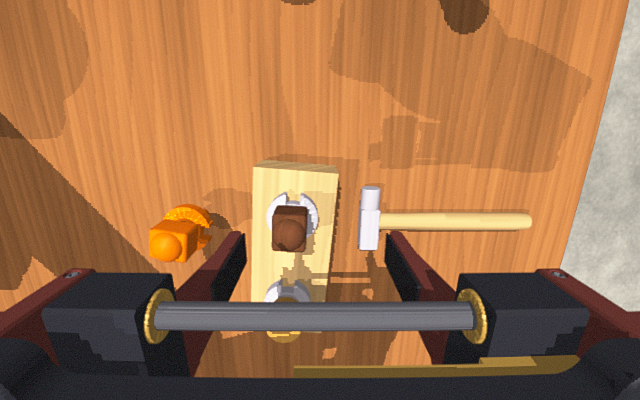

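Run:
```python
from h import *
im=cv2.imread("pics/w1.png")[150:270,240:350]
cv2.imwrite("pics/w1c.png",cv2.resize(im,None,fx=5,fy=5,interpolation=cv2.INTER_CUBIC))
```

```text
(no output)
```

View pics/w1c.png

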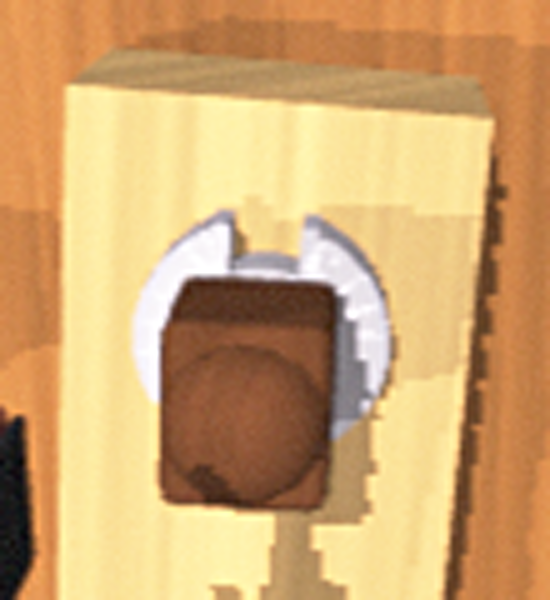

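Run:
```python
from h import *
C=cam("wrist")
f=lambda p:(np.array(p,float)+.0)/5+[240,150]-0.4
a=atz(C,f([(162,325),(331,319),(325,509),(162,502)]),119)[:,:2]; print(a.round(1),a.mean(0), [np.linalg.norm(a[i]-a[i-1]).round(1) for i in range(4)])
for i,j in((0,3),(1,2)): d=a[i]-a[j]; print("yaw y",np.arctan2(-d[0],d[1]))
for i,j in((0,1),(3,2)): d=a[j]-a[i]; print("yaw x",np.arctan2(d[1],d[0]))
b=atz(C,f([(235,213),(303,218),(232,270),(302,268)]),72)[:,:2]; print(b.round(1),(b[0]+b[1])/2,(b[2]+b[3])/2)
m=(b[0]+b[1])/2; d=m-a.mean(0);print(np.arctan2(-d[0],d[1]),np.linalg.norm(d)); d=b[1]-b[0]; print(np.arctan2(d[1],d[0]),np.linalg.norm(d))
# dome circle
print(atz(C,f([(245,425)]),127))
r=atz(C,f([(493,115),(445,600),(68,85)]),58)[:,:2]; d=r[0]-r[1]; print("rack",np.arctan2(-d[0],d[1])); d=r[0]-r[2]; print(np.arctan2(d[1],d[0]),np.linalg.norm(d))
# flange circle fit
q=atz(C,f([(133,330),(160,260),(210,215),(330,220),(372,270),(390,340)]),70)[:,:2]; print(cv2.minEnclosingCircle(q.astype(np.float32)))
```

```text
[[ 522.8 -128.3]
 [ 556.5 -127.1]
 [ 554.8 -168.9]
 [ 521.  -167.3]] [ 538.78696875 -147.87263895] [np.float64(39.0), np.float64(33.7), np.float64(41.9), np.float64(33.9)]
yaw y -0.047244754797702834
yaw y -0.041461305958907936
yaw x 0.03602012408733432
yaw x -0.04819042949472076
[[ 533.2 -117.9]
 [ 548.7 -119.2]
 [ 532.1 -131.6]
 [ 548.3 -131.2]] [ 540.94959431 -118.54884074] [ 540.16918514 -131.39485714]
-0.07361656975977178 29.403436711763778
-0.07816629058304975 15.601372923277124
[[ 539.5655375  -146.40158016  127.        ]]
rack -0.07525474549353386
-0.07376759612838145 99.51539549389791
((538.4170532226562, -145.92324829101562), 30.517929077148438)
```

apply_moves(
  commands=[
    [[-0.028,-0.035,0,-0.06],[-0.028,-0.035,-0.05,-0.06],[-0.028,-0.035,-0.1,-0.06],[-0.028,-0.035,-0.14,-0.06],[-0.028,-0.035,-0.14,-0.06]],
  ],
)

```text
t: 3.55
ee_pos: [537.7, -148.2, 262.3]
orientation: [1.252, 1.185, -1.258]
ft_force: [0.4, 0.3, 1.2]
width: 88.1
```

apply_moves(
  commands=[
    [[0,0,0,0],[0,0,0,0],[0,0,0,0],[0,0,0,0],[0,0,0,0],[0,0,0,0]],
  ],
  gripper=0.02,
)

```text
t: 4.3
ee_pos: [539.6, -147.3, 264.9]
orientation: [1.253, 1.18, -1.252]
ft_force: [-0.5, -0.2, 1.9]
width: 35.7
```

apply_moves(
  commands=[
    [[0,0,0.04,0],[0,0,0.09,0],[0,0,0.15,0],[0,0.03,0.21,0],[-0.005,0.09,0.21,0],[-0.01,0.15,0.21,0],[-0.013,0.21,0.21,0],[-0.013,0.257,0.21,0]],
  ],
)

```text
t: 5.3
ee_pos: [525.4, 111.7, 473.8]
orientation: [1.251, 1.182, -1.253]
ft_force: [0.9, -0.5, -5.0]
width: 36.2
```

apply_moves(
  commands=[
    [[0,0,0,0],[0,0,0,0],[0,0,0,0],[0,0,0,0]],
  ],
)

```text
t: 5.8
ee_pos: [526.5, 108.6, 474.5]
orientation: [1.253, 1.18, -1.254]
ft_force: [-0.6, -0.3, -4.3]
width: 36.5
```

Run:
```python
from h import *
C=cam("wrist"); o=readout.get_obs(); print(o["ee_pos"],o["orientation"],o["qpos"],o["ft_force"],o["t"],o["width"]); save(C[0],"w2.png")
S=cam("scene"); save(S[0],"s2.png")
c=proj(C,[[526,211.5,140]])[0]; print(c)
x,y=int(c[0])-60,max(0,int(c[1])-60)
save(C[0],"w2c.png",(x,y,x+120,y+120),5); print(x,y)
```

```text
[526.52176285 108.72361274 474.6108639 ] [ 1.25347233  1.18003631 -1.25377605] [ 1.81509349e-01  2.16575788e-01  1.75393090e+00 -6.10986461e-05
  1.17125963e+00  2.42023958e-01] [ 0.06005833  0.27803728 -4.65301514] 5.85 35.86008866868064
[309.1572992   92.93595846]
249 32
```

View pics/w2.png

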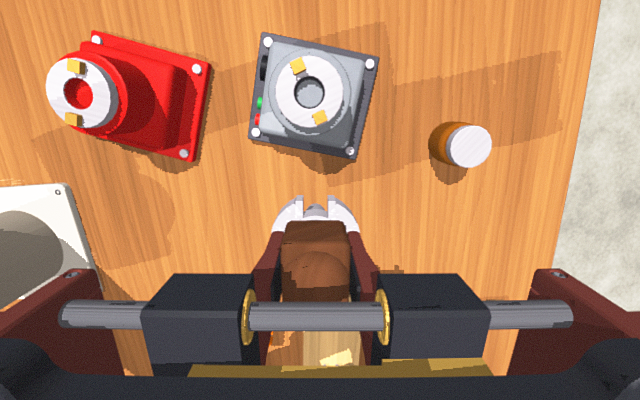

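View pics/w2c.png

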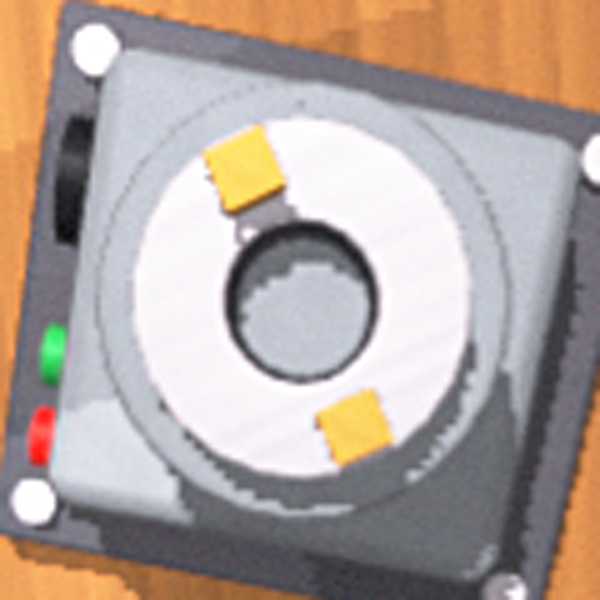

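View pics/s2.png

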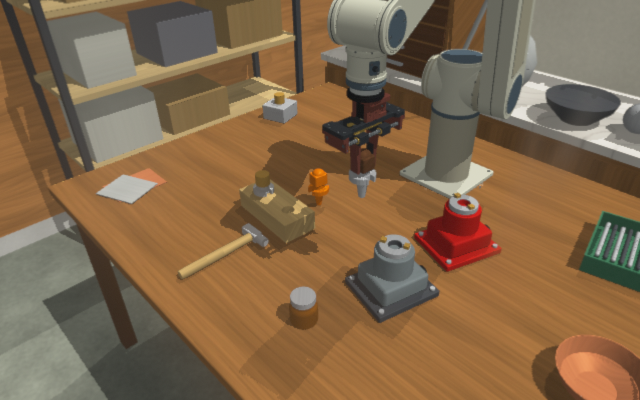

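The stake hangs in the gripper, and the slot is visible at wrist (316,205). The grey spindle is at wrist (309,91), with its dogs at about (297,66) and (320,118).

Run:
```python
from h import *
C=cam("wrist"); save(C[0],"w3c.png",(255,180,375,260),6)
f=lambda p:np.array(p,float)/5+[249,32]-0.4
d1=[(204,155),(262,125),(284,187),(233,211)]; d2=[(316,413),(373,389),(395,443),(344,468)]
A=atz(C,f(d1),148)[:,:2];B=atz(C,f(d2),148)[:,:2]
print(A.round(1),B.round(1)); a,b=A.mean(0),B.mean(0); d=a-b; print("mid",(a+b)/2,np.linalg.norm(d),"yaw",np.arctan2(-d[0],d[1]))
for Q in(A,B):
    for i,j in((0,3),(1,2)):
        e=Q[i]-Q[j]; print("side",np.arctan2(-e[0],e[1]),np.linalg.norm(e))
im=C[0]["color"][32:152,249:369]; hsv=cv2.cvtColor(im,cv2.COLOR_RGB2HSV)
m=cv2.inRange(hsv,(15,120,150),(32,255,255)); m[:, :30]=0; m[:,85:]=0; m[:20]=0;m[100:]=0
k,l,st,ce=cv2.connectedComponentsWithStats(m); c=[ce[i] for i in range(1,k) if st[i,4]>40]; print(c)
if len(c)==2:
    w=atz(C,np.array(c)+[249,32],148)[:,:2]; d=w[0]-w[1]; print(w.mean(0),np.linalg.norm(d),np.arctan2(-d[0],d[1]))
bore=cv2.fitEllipse(np.array([(225,300),(240,250),(300,222),(360,250),(380,300),(360,350),(302,382),(245,352)],np.float32))
print("bore",atz(C,f([bore[0]]),140))
face=cv2.fitEllipse(np.array([(133,300),(170,185),(300,117),(430,185),(470,290),(440,400),(300,478),(175,410)],np.float32))
print("face",atz(C,f([face[0]]),140),face)
o=readout.get_obs(); print(o["t"],o["ee_pos"],cv2.Rodrigues(o["orientation"])[0][:,1])
```

```text
[[508.5 240.9]
 [520.4 245.6]
 [524.  234. ]
 [513.4 230.2]] [[527.5 190.2]
 [539.6 194.3]
 [543.6 183.2]
 [532.7 178.8]]
mid [526.20897716 212.16404036] 54.58318075007465 yaw 0.36077003690012843
side 0.43113551087101526 11.777258721755096
side 0.29544723102778314 12.145709190349322
side 0.42270294639920414 12.550846584190644
side 0.3472117939884426 11.777898428197277
[array([48.30246914, 33.82716049]), array([70.51879699, 85.36090226])]
[525.72328928 212.01758843] 54.38735936913616 0.361328255601721
bore [[525.89235096 213.00392104 140.        ]]
face [[525.9790756  213.67000294 140.        ]] ((301.8150329589844, 297.2601318359375), (334.7312316894531, 360.04705810546875), 172.48252868652344)
5.95 [526.50658541 108.98341623 474.68934901] [ 9.98195929e-01 -6.00407012e-02 -2.57692859e-05]
```

View pics/w3c.png

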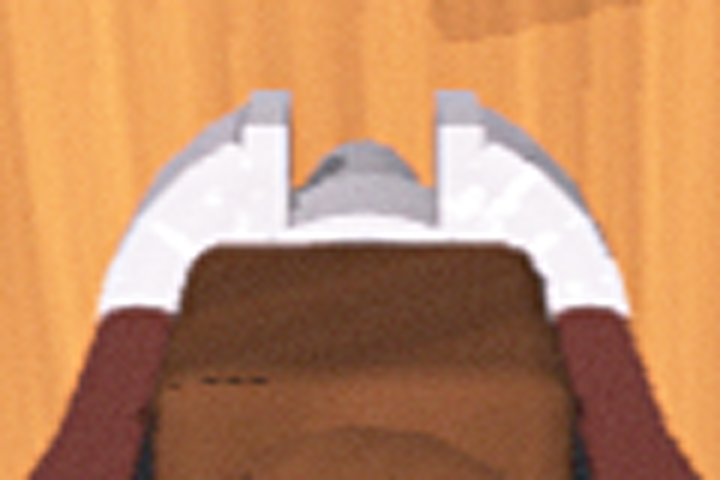

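Run:
```python
from h import *
C=cam("wrist")
f=lambda p:np.array(p,float)/6+[255,180]-0.4
w=atz(C,f([(290,125),(440,125),(248,125),(482,125),(290,225),(440,225)]),281.7)[:,:2]
o=readout.get_obs(); R=cv2.Rodrigues(o["orientation"])[0]; ex=R[:2,1]; ey=np.array([-ex[1],ex[0]])
r=w-o["ee_pos"][:2]; print(np.c_[r@ex,r@ey].round(1))
```

```text
[[ -8.4  28. ]
 [  7.6  28. ]
 [-12.8  28. ]
 [ 12.1  28. ]
 [ -8.5  16.7]
 [  7.7  16.7]]
```

apply_moves(
  commands=[
    [[0,0.035,0,0.14],[0,0.07,0,0.28],[-0.0005,0.1045,0,0.42],[-0.0005,0.1045,-0.03,0.42],[-0.0005,0.1045,-0.06,0.42],[-0.0005,0.1045,-0.06,0.42],[-0.0005,0.1045,-0.06,0.42],[-0.0005,0.1045,-0.06,0.42]],
  ],
)

```text
t: 7.0
ee_pos: [526.5, 214.1, 416.2]
orientation: [0.941, 1.357, -0.938]
ft_force: [0.4, -0.3, -5.1]
width: 35.9
```

Run:
```python
from h import *
C=cam("wrist"); o=readout.get_obs(); print(o["ee_pos"],cv2.Rodrigues(o["orientation"])[0][:,1],o["qpos"],o["ft_force"],o["t"],o["width"]); save(C[0],"w4.png",(200,80,440,260),3.3)
S=cam("scene"); save(S[0],"s4.png",(340,180,460,300),5)
T=cam("top"); save(T[0],"t4.png",(180,130,300,230),5)
```

```text
[526.35152083 214.12048113 416.09185011] [0.93563532 0.3529599  0.00242004] [3.65405713e-01 3.26507442e-01 1.74823149e+00 3.34639692e-05
 1.06443351e+00 4.65563189e-03] [-0.19665115  0.13084839 -4.27944877] 7.05 35.56043701729216
```

View pics/w4.png

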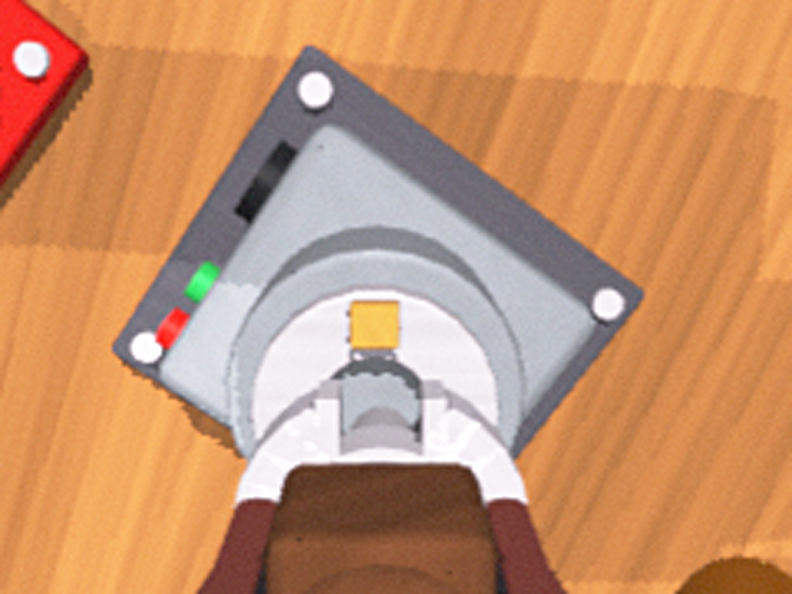

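View pics/s4.png

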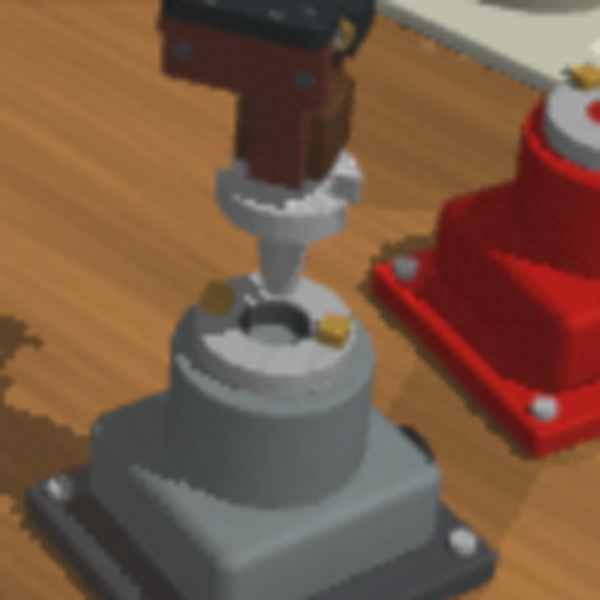

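Run:
```python
from h import *
C=cam("wrist")
f=lambda p:np.array(p,float)/3.3+[200,80]-0.35
o=readout.get_obs(); R=cv2.Rodrigues(o["orientation"])[0]; ex=R[:2,1]/np.linalg.norm(R[:2,1]); ey=np.array([-ex[1],ex[0]])
print("yaw",np.arctan2(ex[1],ex[0]),C[0]["cx"],C[0]["cy"],o["ee_pos"])
loc=lambda p,z:(lambda r:np.c_[r@ex,r@ey].round(1).tolist())(atz(C,f(p),z)[:,:2]-o["ee_pos"][:2])
print("slot",loc([(340,400),(424,400),(341,452),(423,452)],223.2))
print("dog",loc([(350,301),(400,300),(351,349),(401,348)],148))
print("face LR",loc([(251,400),(500,400)],140))
print("bore LR/top",loc([(329,400),(427,400),(376,358)],140), "tip?", loc([(345,430),(418,430)],161))
```

```text
yaw 0.360876767130964 315.07109303633734 200.5656836525837 [526.07144469 214.08418628 415.43085657]
slot [[-7.8, 28.2], [8.4, 28.2], [-7.8, 17.5], [8.3, 17.5]]
dog [[-8.1, 33.1], [5.3, 33.3], [-8.0, 19.8], [5.7, 20.1]]
face LR [[-37.0, 2.9], [34.3, 2.8]]
bore LR/top [[-14.7, 2.9], [13.4, 2.8], [-1.2, 15.2]] tip? [[-9.4, 0.9], [10.0, 0.9]]
```

apply_moves(
  commands=[
    [[-0.0011,-0.0004,-0.01,0],[-0.0011,-0.0004,-0.025,0],[-0.0011,-0.0004,-0.04,0],[-0.0011,-0.0004,-0.052,0],[-0.0011,-0.0004,-0.052,0],[-0.0011,-0.0004,-0.052,0]],
  ],
)

```text
t: 7.95
ee_pos: [525.1, 213.8, 362.8]
orientation: [0.94, 1.358, -0.939]
ft_force: [-0.2, 0.7, -4.9]
width: 35.7
```

```bash
cat > st.py <<'E'
from h import *
import time
o=readout.get_obs(); R=cv2.Rodrigues(o["orientation"])[0]
print(o["t"],o["ee_pos"].round(2),"yaw",np.arctan2(R[1,1],R[0,1]).round(4),"F",o["ft_force"].round(2),"M",o["moment"].round(2),o["width"])
E
python3 - <<'E'
exec(open('st.py').read())
C=cam("wrist");save(C[0],"w5.png",(200,80,440,260),3.3)
S=cam("scene"); save(S[0],"s5.png",(340,180,460,300),5)
exec(open('st.py').read())
E
```

```text
7.95 [525.08 213.82 362.82] yaw 0.361 F [-0.23  0.72 -4.92] M [-0.03 -0.12  0.03] 35.749066256729954
8.05 [525.1  213.84 363.23] yaw 0.361 F [-0.94 -0.64 -3.91] M [ 0.   -0.13  0.02] 35.784962281716
```

View pics/w5.png

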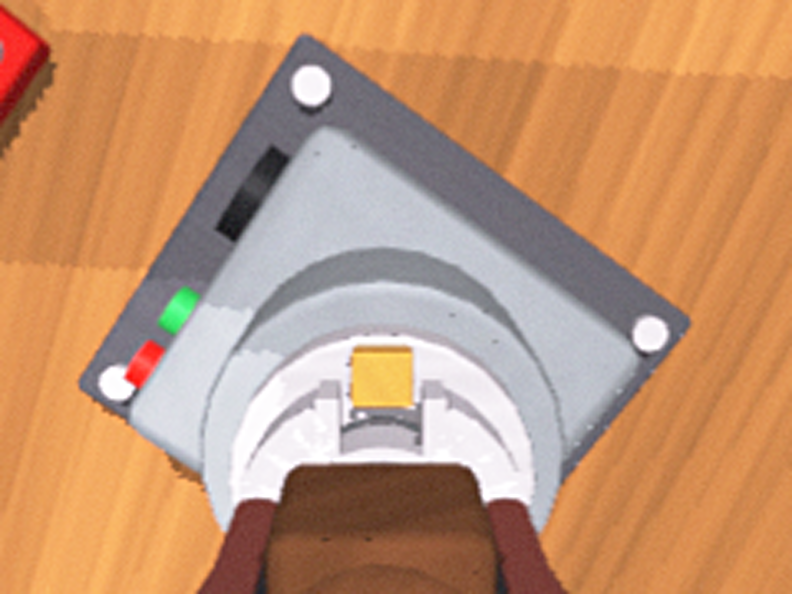

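View pics/s5.png

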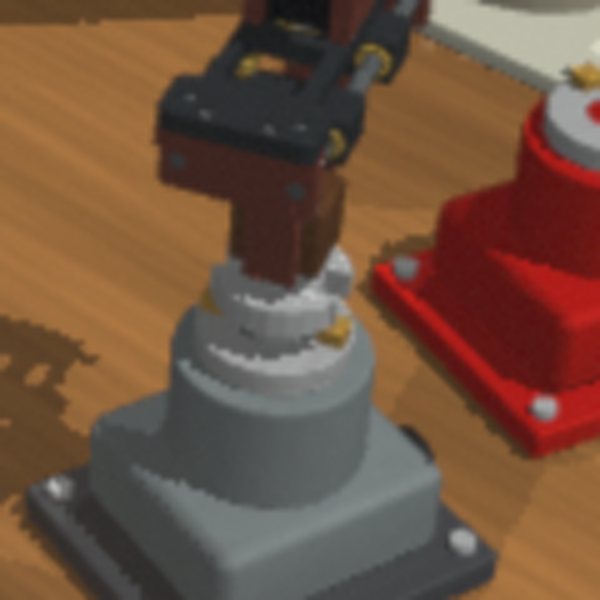

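apply_moves(
  commands=[
    [[0,0,-0.004,0],[0,0,-0.007,0],[0,0,-0.008,0],[0,0,-0.009,0],[0,0,-0.0095,0],[0,0,-0.0095,0]],
  ],
)

```text
t: 8.8
ee_pos: [524.9, 213.7, 353.2]
orientation: [0.939, 1.359, -0.939]
ft_force: [0.2, 0.1, -4.8]
width: 35.8
```

```bash
python3 st.py
```

```text
8.8 [524.85 213.72 353.18] yaw 0.361 F [ 0.23  0.06 -4.81] M [-0.02 -0.1   0.05] 35.76754667458189
```

apply_moves(
  commands=[
    [[0,0,-0.0005,0],[0,0,-0.001,0],[0,0,-0.0015,0],[0,0,-0.0015,0]],
  ],
)

```text
t: 9.3
ee_pos: [524.8, 213.7, 351.6]
orientation: [0.939, 1.359, -0.939]
ft_force: [-1.0, -0.4, -5.4]
width: 36.1
```

apply_moves(
  commands=[
    [[0,0,-0.0005,0],[0,0,-0.001,0],[0,0,-0.0015,0],[0,0,-0.0015,0]],
  ],
)

```text
t: 9.8
ee_pos: [524.8, 213.7, 350.1]
orientation: [0.939, 1.359, -0.939]
ft_force: [-0.4, 0.5, -4.2]
width: 35.6
```

apply_moves(
  commands=[
    [[0,0,-0.0005,0],[0,0,-0.001,0],[0,0,-0.0015,0],[0,0,-0.002,0],[0,0,-0.002,0]],
  ],
)

```text
t: 10.42
ee_pos: [524.8, 213.7, 348.1]
orientation: [0.939, 1.359, -0.939]
ft_force: [-0.7, 0.4, -4.8]
width: 36.2
```

apply_moves(
  commands=[
    [[0,0,-0.0004,0],[0,0,-0.0008,0],[0,0,-0.0012,0],[0,0,-0.0012,0]],
  ],
)

```text
t: 10.92
ee_pos: [524.8, 213.7, 346.9]
orientation: [0.939, 1.359, -0.939]
ft_force: [-0.4, 0.8, -5.0]
width: 35.8
```

```bash
python3 st.py
```

```text
10.925 [524.83 213.72 346.94] yaw 0.361 F [-0.41  0.84 -5.04] M [ 0.05 -0.11 -0.03] 35.75380117437612
```

apply_moves(
  commands=[
    [[0,0,-0.0003,0],[0,0,-0.0006,0],[0,0,-0.0006,0]],
  ],
)

```text
t: 11.3
ee_pos: [524.8, 213.7, 346.5]
orientation: [0.939, 1.359, -0.939]
ft_force: [-0.5, -0.2, -2.4]
width: 35.7
```

apply_moves(
  commands=[
    [[0,0,-0.0003,0],[0,0,-0.0006,0],[0,0,-0.0006,0]],
  ],
)

```text
t: 11.68
ee_pos: [524.9, 213.8, 346.0]
orientation: [0.939, 1.359, -0.939]
ft_force: [-2.3, -1.0, 1.9]
width: 35.7
```

apply_moves(
  commands=[
    [[0,0,-0.0003,0],[0,0,-0.0006,0],[0,0,-0.0006,0]],
  ],
)

```text
t: 12.05
ee_pos: [524.9, 213.8, 345.6]
orientation: [0.939, 1.358, -0.939]
ft_force: [-2.7, -1.4, 4.6]
width: 35.8
```

apply_moves(
  commands=[
    [[-0.0004,-0.0002,0,0],[-0.0004,-0.0002,0,0],[-0.0004,-0.0002,0,0]],
  ],
)

```text
t: 12.42
ee_pos: [524.7, 213.6, 345.6]
orientation: [0.94, 1.358, -0.938]
ft_force: [-2.0, 0.9, 4.9]
width: 36.2
```

Run:
```python
from h import *
exec(open('st.py').read())
C=cam("wrist");save(C[0],"w6.png",(200,80,440,260),3.3)
S=cam("scene"); save(S[0],"s6.png",(340,180,460,300),5)
exec(open('st.py').read())
```

```text
12.425 [524.7  213.63 345.6 ] yaw 0.361 F [-2.    0.94  4.9 ] M [-0.22  0.26 -0.03] 36.15479171317979
12.525 [524.68 213.66 345.58] yaw 0.3611 F [-1.12 -0.9   5.34] M [-0.23  0.27 -0.01] 36.00106268007505
```

View pics/w6.png

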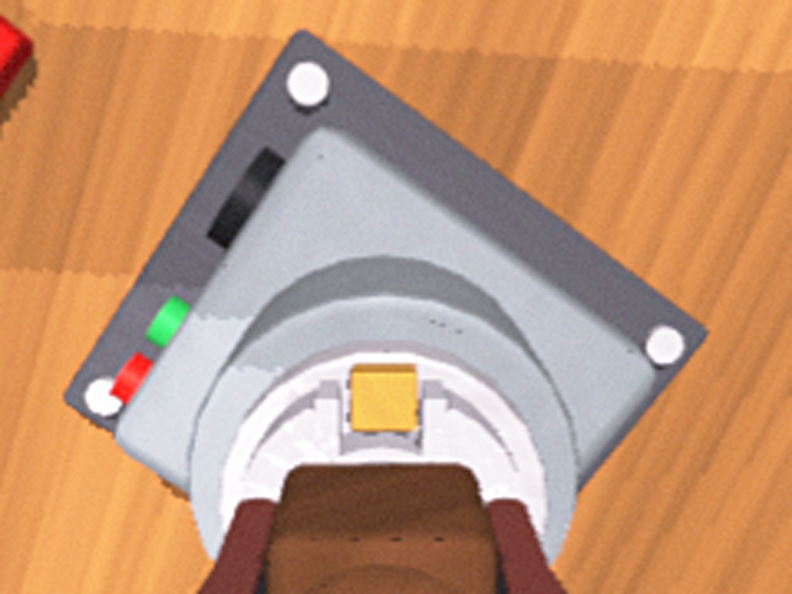

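View pics/s6.png

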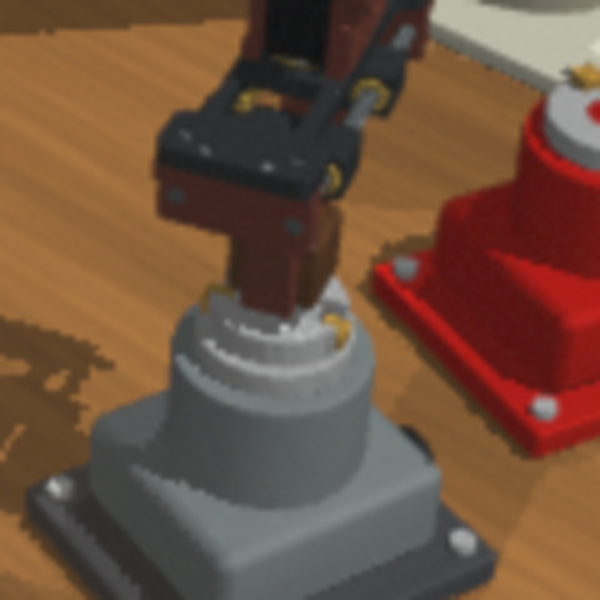

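Both views show the dogs inside the slots. Next is the steady push.

apply_moves(
  commands=[
    [[0,0,-0.0003,0],[0,0,-0.0006,0],[0,0,-0.0006,0],[0,0,-0.0006,0],[0,0,-0.0006,0],[0,0,-0.0006,0]],
  ],
)

```text
t: 13.28
ee_pos: [524.7, 213.7, 345.3]
orientation: [0.94, 1.358, -0.938]
ft_force: [-3.0, -1.5, 7.5]
width: 36.1
```

Run:
```python
from h import *
for _ in range(4):
    exec(open('st.py').read()); cam("wrist")
```

```text
13.275 [524.7  213.65 345.26] yaw 0.361 F [-3.02 -1.5   7.47] M [-0.31  0.51  0.01] 36.07950395512836
13.325 [524.68 213.66 345.25] yaw 0.361 F [-2.59 -0.18  6.69] M [-0.3   0.53 -0.01] 35.67187937095664
13.375 [524.69 213.66 345.26] yaw 0.361 F [-1.7  -0.61  8.33] M [-0.35  0.49 -0.05] 35.7809208364127
13.425 [524.7  213.66 345.26] yaw 0.3611 F [-2.57 -1.11  7.51] M [-0.33  0.46  0.  ] 35.57507946425957
```

apply_moves(
  commands=[
    [[0,0,0,0],[0,0,0,0],[0,0,-0.0002,0],[0,0,-0.0004,0],[0,0,-0.0005,0],[0,0,-0.0005,0],[0,0,-0.0005,0],[0,0,-0.0005,0]],
  ],
)

```text
t: 14.48
ee_pos: [524.7, 213.7, 345.0]
orientation: [0.94, 1.358, -0.938]
ft_force: [-3.5, -0.4, 10.3]
width: 35.8
```

Run:
```python
from h import *
for _ in range(5):
    exec(open('st.py').read()); cam("wrist")
```

```text
14.475 [524.67 213.66 344.99] yaw 0.3611 F [-3.51 -0.38 10.27] M [-0.32  0.61  0.03] 35.76735584804828
14.525 [524.69 213.66 345.01] yaw 0.3611 F [-2.83 -0.51 10.04] M [-0.4   0.61 -0.06] 35.968105494701376
14.575 [524.69 213.65 345.01] yaw 0.361 F [-3.39 -0.77 10.86] M [-0.37  0.65 -0.01] 35.94256717949017
14.625 [524.7  213.65 344.98] yaw 0.361 F [-3.61 -0.89  9.86] M [-0.41  0.59 -0.03] 35.8411145162614
14.675 [524.69 213.66 344.97] yaw 0.361 F [-3.95 -0.72 10.33] M [-0.38  0.62 -0.06] 35.51948337430425
```

apply_moves(
  commands=[
    [[0,0,0,0],[0,0,0,0],[0,0,0,0],[0,0,0,0],[0,0,0.0005,0],[0,0,0.001,0],[0,0,0.0016,0],[0,0,0.0016,0]],
  ],
)

```text
t: 15.72
ee_pos: [524.7, 213.6, 345.8]
orientation: [0.94, 1.358, -0.939]
ft_force: [-1.0, 0.8, 3.3]
width: 35.8
```

```bash
python3 st.py
```

```text
15.725 [524.66 213.63 345.82] yaw 0.361 F [-1.04  0.84  3.31] M [-0.06  0.02  0.02] 35.78248523760524
```

apply_moves(
  commands=[
    [[0,0,0,0],[0,0,0,0],[0,0,0,0],[0,0,0,0],[0,0,0,0],[0,0,0,0]],
  ],
  gripper=0.0878,
)

```text
t: 16.48
ee_pos: [524.5, 213.5, 345.7]
orientation: [0.939, 1.359, -0.939]
ft_force: [0.6, 0.5, -0.3]
width: 87.3
```

```bash
python3 st.py
```

```text
16.475 [524.45 213.53 345.69] yaw 0.361 F [ 0.56  0.48 -0.29] M [-0.   -0.08  0.02] 87.27678386336348
```

Released with no contact force. I'll lift straight up, then back off so the cameras can see the stake.

apply_moves(
  commands=[
    [[0,0,0.02,0],[0,0,0.06,0],[0,0,0.11,0],[0,-0.05,0.15,0],[0,-0.1,0.15,0],[0,-0.1,0.15,0],[0,-0.1,0.15,0]],
  ],
)

```text
t: 17.35
ee_pos: [524.4, 113.5, 495.6]
orientation: [0.94, 1.359, -0.94]
ft_force: [0.2, -0.0, -0.1]
width: 87.8
```

Run:
```python
from h import *
exec(open('st.py').read())
C=cam("wrist");save(C[0],"w7.png")
S=cam("scene"); save(S[0],"s7.png",(300,150,500,310),4)
save(S[0],"s7f.png")
print([(d["position"],d["conf"]) for d in models.place_of("scene","dome_grip")])
print([(d["position"],d["conf"]) for d in models.place_of("wrist","dome_grip")])
print([(d["position"],d["conf"]) for d in models.place_of("scene","dome_flange")])
```

```text
17.35 [524.39 113.55 495.62] yaw 0.3602 F [ 0.24 -0.01 -0.09] M [ 0.   -0.12 -0.03] 87.78428298964708
[([404.2, -167.9, 92.5], 0.72), ([527.1, 211.4, 177.8], 0.55)]
[([525.6, 214.9, 185.2], 0.62)]
[([403.1, -171.7, 49.6], 0.86), ([526.4, 211.5, 141.5], 0.7)]
```

View pics/w7.png

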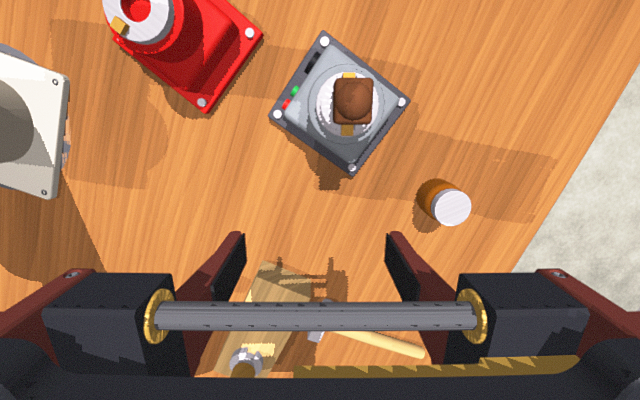

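View pics/s7.png

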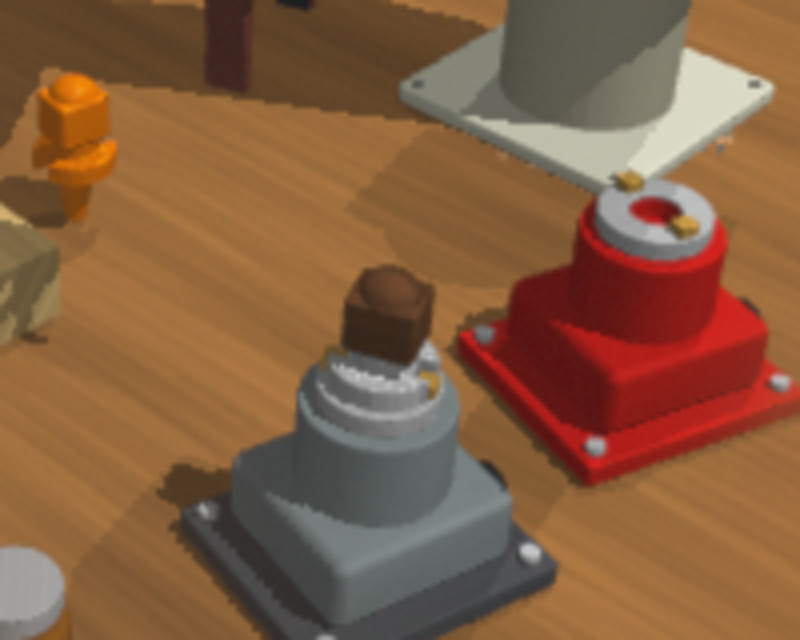

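View pics/s7f.png

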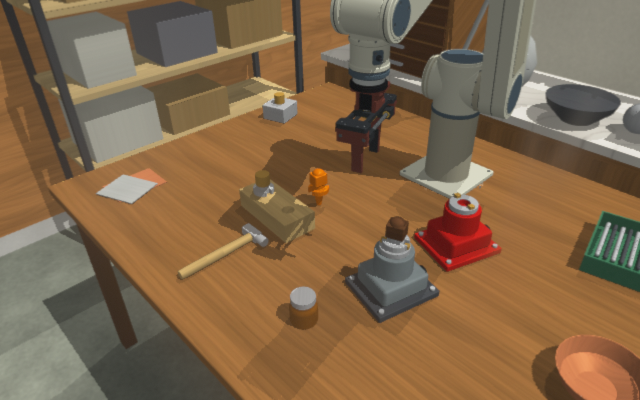

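The stake stands upright and seated, with both dogs in its slots (wrist view, about (352,100)). The flange lies on the face, and the other objects are unmoved.

```bash
python3 -c "
from workcell import workorder
print(workorder.close_job())"
```

```text
the job is handed in; nothing more can be done
None
```

The dark domed stake is seated in the grey spindle with its slots over both drive dogs, and I handed the job in at about 17.5 s of the 58 s allowed.

- **Finding the angle:** I measured the dog line in the wrist picture at about 0.36 rad from world y and turned the stake to match before lowering it. The slots dropped over the dogs on the first descent. It passed the height where it would have ridden on the dogs with no rise in force, so no turning search was needed.
- **Seating:** contact came at a tool height of about 346.9 mm, which is the height expected for fully home.
- **Push:** the wrist force settled at about 10.3 N. With the stake's weight of about 4.6 N, the load on the spindle was about 14.9 N, and the roughly 1.85 mm the spindle sank agrees with that. I held it for over half a second. That load is close to the 15 N limit if weight counts, and single noisy readings reached 10.9 N. It stayed well under 24 N.
- **Release:** I eased the load off before opening the gripper. The wrist force then read about zero, and the arm was clear of everything.
- **Last checks:** the final pictures show the stake upright, flange on the face, dogs in the slots. The position network put the flange at (526, 212, 141) mm against 140 mm expected. The brass stake, hammer, jar and both look-alikes appear where they were.
- **Side force:** up to about 4 N appeared during the push and vanished on release. No check failed.

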